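# Set up the tamping station for double shots

### The job

Set up the tamping station on the wooden tray for double shots: seat the double basket fully home in the portafilter and stand the dosing funnel on it, narrow collar down inside the basket's mouth; park the wide tamper upright on the black rubber dish, and the leveller in the metal ring holder, narrow end down, with its collar resting on the ring. The single-shot basket, the shallow blind cleaning basket and the narrow tamper stay where they are on the counter.

Things in the scene. Friction and masses are not known exactly. Their poses are not given: they have to be found in the camera images.
- double_basket: To be moved: double-shot filter basket, a round steel cup standing upright, 26 mm tall. Flat rim flange 66 mm across, 4 mm thick, at its top (z 22 to 26): grip it there. Tapered body below: 54 mm across under the flange, 49 at the bottom. Mouth 50 mm; deep, the whole wide floor pierced with small dark holes. Origin: centre of its underside; z up. Yaw does not matter.
- dosing_funnel: To be moved: dosing funnel, an open aluminium ring standing upright, straight-sided, 64 mm across, 36 mm tall in all, open right through (55 mm above, 35 at the foot). Its lowest 6 mm is a collar 43 mm across (41 at the foot) that goes inside the basket's mouth; the 64 mm body (z 6 to 36) then rests on the basket's flange. Origin: centre of its underside (foot of the collar); z up.
- tamper: To be moved: wide tamper, a steel puck 49 mm across, 9 mm thick at the edge, with a dark wooden handle rising from its middle; 82 mm tall in all, standing on the puck. The handle is 24 mm across low down and 32 mm across, straight-sided, from 44 to 74 mm above the underside: grip it there. Origin: centre of its underside; z up.
- leveller: To be moved: leveller, a solid metal drum standing upright, 44 mm tall. The lower 12 mm is a steel foot 49 mm across (43 at its bevelled bottom edge); above it (z 12 to 44) a knurled aluminium collar 60 mm across, flat top with a black disc. Origin: centre of its underside; z up. With fingertips no lower than the collar's lower edge, the fingers clear the ring holder.
- single_basket: Look-alike, leave it: single-shot basket, 26 mm tall with the same 66 mm flange, but stepped inside: a shelf half-way down and a small pierced well only 32 mm across in the middle. Origin: centre of its underside; z up.
- blind_basket: Look-alike, leave it: blind cleaning basket, the same 66 mm flange but a shallow dish only 14 mm tall, floor unpierced with a low dimple in the middle. Origin: centre of its underside; z up.
- small_tamper: Look-alike, leave it: narrow tamper for single baskets, steel puck only 35 mm across, wooden handle 27 mm across, 74 mm tall. Origin: centre of its underside; z up.
- portafilter: Where the basket goes: portafilter fixed on the tray. Steel ring 66 mm across, 58 inside, 34 tall, open at the top. Black handle 31 mm thick, axis 21 up, along -x to 175 mm from the ring's centre; ears 17 wide stick out 8.5 mm at +y and -y, 6 to 12 mm below its top. Home: basket underside 12 mm, funnel underside 32 mm above this origin, which is the ring's underside centre, 6 mm above the counter.
- tamper_dish: Where the wide tamper goes: a round black rubber dish fixed on the tray, 76 mm across, 8 mm tall, its flat floor 65 mm across and 4 mm above its underside. Origin: centre of its underside, 6 mm above the counter; z up. The wooden tray (134 by 360 mm) has a rim 16 mm above the counter; the three fittings stand in a row on it, 115 mm apart, in any order.
- leveller_ring: Where the leveller goes: an upright aluminium ring fixed on the tray, 64 mm across, 54 inside, its top 22 mm above its underside, on a thin base 74 mm across. The leveller's foot goes inside and its collar rests on the ring's top, its underside then 10 mm above this origin. Origin: centre of its underside, 6 mm above the counter; z up.
Mind the look-alikes: they are no part of the job. What is shaped like the tamper but blue or yellow is not meant.

How it is judged:
At the end, for the whole second after the job is handed in: Basket home in the portafilter (4 mm off centre at most), funnel seated on it (6 mm), wide tamper on the dish floor (10 mm), leveller seated in its ring (5 mm); heights within 3 mm, upright within 0.08 rad, released, at rest. The three look-alikes upright, within 30 mm of their starts (horizontal distance between double_basket and portafilter below 0.004 m and z of double_basket in the frame of portafilter between 0.009 and 0.015 m and angle between each of double_basket, dosing_funnel, tamper, leveller's own z axis and vertical below 0.08 rad and linear speed of each of double_basket, dosing_funnel, tamper, leveller below 0.02 m/s and angular speed of each of double_basket, dosing_funnel, tamper, leveller below 0.2 rad/s and horizontal distance between dosing_funnel and portafilter below 0.006 m and z of dosing_funnel in the frame of portafilter between 0.029 and 0.035 m and horizontal distance between tamper and tamper_dish below 0.01 m and z of tamper in the frame of tamper_dish between 0.001 and 0.007 m and horizontal distance between leveller and leveller_ring below 0.005 m and z of leveller in the frame of leveller_ring between 0.007 and 0.013 m and distance of each of single_basket, blind_basket, small_tamper from where it was at the start of the episode below 0.03 m and angle between each of single_basket, blind_basket, small_tamper's own z axis and vertical below 0.1 rad); the robot touches nothing.
It fails at once if a look-alike (single basket, blind basket or narrow tamper) is shifted more than 30 mm or picked up (distance of any of single_basket, blind_basket, small_tamper from where it was at the start of the episode above 0.03 m).
It also fails if it takes over 102 s, if anything falls off the work surface, if the arm or the gripper's body presses on something with over 40 N, if the wrist force passes 120 N, or if a joint passes its speed limit or range.

### The arm

A 7-joint arm with a two-finger parallel gripper is mounted at the origin on the work surface. World frame = base frame: x ahead of the robot, y to its left, z up, the work surface at z = 0. Lengths are in m, angles in rad, forces in N, time in s.
With the tool pointing down it reaches from about 0.425 to 0.925 m from the base axis. Payload 6.8 kg.
Tool frame: the origin (TCP) lies on the centre line of the jaws, within the pads' length; the fingertips stand bot.tip_reach ahead of it and the grasp point (between the pads) lies 3 mm ahead of it (bot.tip_reach is the distance from the TCP to the fingertips, in m); z points along the fingers, y is the line along which they close (so a half turn about z gives the same grasp; the last joint's range is limited). The gripper opens to 85 mm and grips with 20 to 120 N. Pads are 22 mm wide; open, the fingers measure 114 mm over their backs; the gripper's body (76 mm by 85 mm) begins 54 mm behind the grasp point. The pads swing forward as they close: fully open they stand 13 mm farther back than shut.
Start: joints at [-1.372, 0.477, 0.022, 1.555, -0.011, 1.109, -0.083], TCP at [0.204, 0.643, 0.253] pointing down, gripper open.
Joint ranges: [-2.96, 2.96], [-0.34, 2.1], [-1.41, 1.46], [0.24, 2.44], [-1.37, 4.51], [0.17, 1.92], [-2.96, 2.96]. Speed limits (rad/s): [2.39, 2.39, 3.14, 3.14, 3.14, 3.14, 3.14].

### API

Orientations are given as a unit quaternion [w, x, y, z].
In Python, from station import bot gives the robot as it stands.
- The arm moves only by the tool jog_arm, never from a script. Its argument "deltas" is a list of rows, each a list of 7 numbers: the shift along the world's x, y, z in m, then the turn, a rotation vector about the world's x, y, z in rad, then the opening, from 0 (shut) to 1 (fully open). In form: [[x, y, z, rx, ry, rz, grip], ...]. A call has 1 to 10 rows; each row shifts and turns the commanded pose from where the row before left it; what a row does not reach is not made up. A row lasts 1/10 s, in which the tool goes at most 50 mm and 8.59 degrees, less where a joint would pass 70% of its speed; a pose out of reach is approached as far as the arm can. A call with a gripper value outside its range is refused whole. The fingers move at their own pace and stop on an object; "newtons" is the grip in N (left out, the last holds). Time passes only in rows, so rows that do not move let the fingers close. It gives the time, the measured TCP pose, the force, the opening and the grip force at its end, in the units of the state.
- bot.get_obs(): the state, without advancing time (a new reading comes with each control period).
- bot.read_camera(name): name is "scene" or "top" or "wrist"; returns a dict with "img" (384x512x3 uint8, red, green, blue), "K" (3x3 intrinsics, pixels), "dist_coeffs" ([k1, k2, p1, p2, k3] as OpenCV has them; the pictures are not rectified), "eye" and "attitude" of the camera in the world. Camera axes: x right, y down, z forward; pixel columns grow to the right and rows downward; lengths in m; the calibration is good to about 2 mm. A picture is of the moment at which its call begins. There is no depth.
- bot.hand_in(): hands the job in; it is judged then, once.
The state is a dict: "t": time; "q": joint angles; "joint_vel": joint speeds; "joint_torque": joint torques, N m; "eef_pos": TCP position; "tool_rot": TCP orientation; "contact_force": force on the tool from outside, world axes, zero at the start; "torque": the same for the moment, N m; "gripper_width": opening from 0.0 (shut) to 1.0 (fully open); "grasp_force": force on a finger pad.
Only numpy, scipy, OpenCV 4.12 (cv2) and the standard library are available. Lean on these libraries where they do the work, as an engineer would, in place of code of your own. Each camera call takes 0.05 s, during which the arm holds its last target. There are 200 camera calls.

## Working session

There is one attempt and no reset: what is moved stays moved. The work goes in short steps, Python scripts to look and compute and a tool call to move; the robot and the scene stay as the last step left them, time stands still between calls to the robot, and variables do not carry over. Pictures are saved under pics/ and viewed, at most 14 in all, crops included, and the job is handed in when it is done.

Besides the shell and the picture viewer there is one more tool, called as a command line: name --pt "numbers of a row" for each row, then --argument value for the rest. jog_arm: Moves the arm, as the interface text tells. Its arguments: {"type":"object","properties":{"deltas":{"type":"array"},"newtons":{"type":"number"}},"required":["deltas"]}

```bash
mkdir -p pics; ls
python3 - <<'E'
from station import bot
import cv2,numpy as np
print(bot.get_obs(), bot.tip_reach)
ims=[]
for n in ["top","scene"]:
    c=bot.read_camera(n); print(n,c["K"],c["dist_coeffs"],c["eye"],c["attitude"])
    cv2.imwrite(f"pics/{n}0.png",cv2.resize(c["img"][:,:,::-1],(800,600),interpolation=cv2.INTER_CUBIC))
E
```

```text
pics
{'t': 0.0, 'q': array([-1.37213399,  0.47784455,  0.02237488,  1.55643703, -0.01153181,
        1.10930519, -0.08310484]), 'joint_vel': array([-0.00080638, -0.00037318, -0.00200158,  0.00046586,  0.00074719,
        0.00090388, -0.00035769]), 'joint_torque': array([-6.05733239e-04, -5.96450937e+01,  1.60791378e+00, -2.81195766e+01,
        1.25394834e-02,  9.42793937e-03, -3.56890155e-05]), 'eef_pos': array([0.20369001, 0.64295848, 0.25230264]), 'tool_rot': array([-7.89988826e-05,  1.52794495e-01,  9.88257543e-01, -9.29470576e-04]), 'contact_force': array([ 0.56679747,  0.34835022, -0.71476295]), 'torque': array([0.00597835, 0.0119271 , 0.04351619]), 'grasp_force': 0.0, 'gripper_width': 0.9978085451496059} 0.022
top [[486.08735469   0.         246.90548875]
 [  0.         486.08735469 190.12148616]
 [  0.           0.           1.        ]] [-0.13130911  0.          0.          0.          0.        ] [ 0.4762278  -0.01399131  1.35691769] [-0.03404905  0.71600309 -0.69694849  0.02104832]
scene [[424.74791018   0.         253.33945518]
 [  0.         424.74791018 192.71498099]
 [  0.           0.           1.        ]] [-0.0617549  0.         0.         0.         0.       ] [1.30959497 0.39556007 0.59459152] [-0.23401607  0.46033842  0.75633491 -0.40159995]
```

View pics/top0.png

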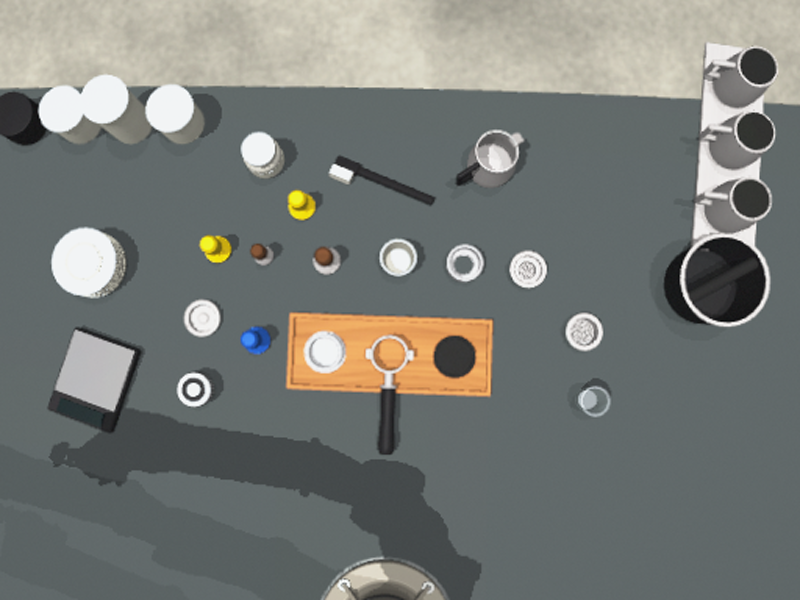

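View pics/scene0.png

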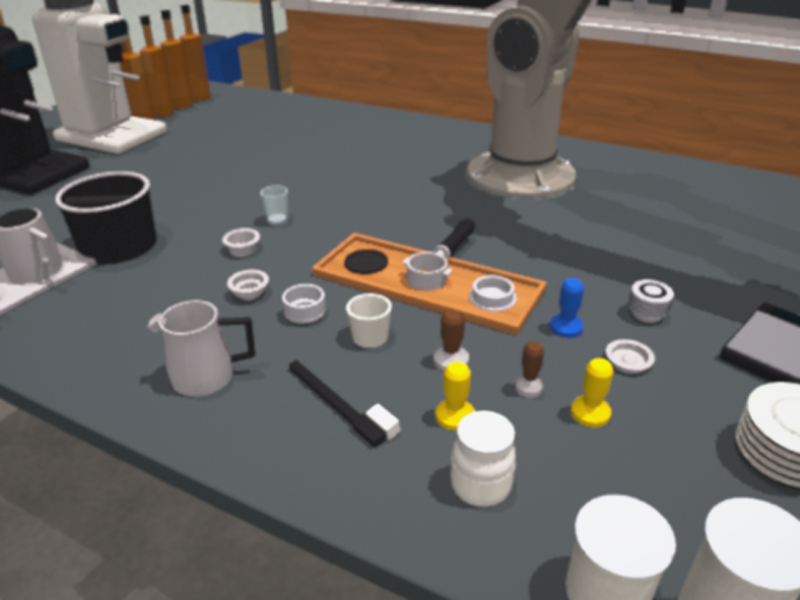

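The top view shows these, in 800x600 pixels:
- Things to move: double basket (583,331), funnel (465,263), wide tamper (325,260), leveller (193,389).
- Look-alikes: single basket (527,268), blind basket (202,318), small tamper (260,252).
- Fittings: ring holder (325,352), portafilter (389,355), dish (454,356).
- The cream cup at (398,258) is clutter.

I'll fit the known circles to these for positions.

```bash
cat > h.py <<'E'
from station import bot
import cv2,numpy as np
from scipy.spatial.transform import Rotation as R
from scipy.optimize import minimize
OBJ=dict(double_basket=[(66,26),(50,26)],dosing_funnel=[(64,36),(55,36)],single_basket=[(66,26),(50,26)],blind_basket=[(66,14)],
 tamper=[(49,9),(32,74)],small_tamper=[(35,9),(27,66)],leveller=[(60,44)],portafilter=[(66,40),(58,40)],tamper_dish=[(76,14)],leveller_ring=[(64,28),(54,28)])
def proj(c,P):
    q=c["attitude"]; Rw=R.from_quat([q[1],q[2],q[3],q[0]]).as_matrix().T
    return cv2.projectPoints(np.asarray(P,float),cv2.Rodrigues(Rw)[0],-Rw@np.asarray(c["eye"]),c["K"],np.asarray(c["dist_coeffs"]))[0][:,0]
def ray(c,uv,z):
    q=c["attitude"]; p=cv2.undistortPoints(np.array([[uv]],float),c["K"],np.asarray(c["dist_coeffs"]))[0,0]
    d=R.from_quat([q[1],q[2],q[3],q[0]]).apply([*p,1]); e=np.asarray(c["eye"]); return (e+d*(z-e[2])/d[2])[:2]
A=np.linspace(0,2*np.pi,90,endpoint=False)
def circ(x,y,d,z): return np.c_[x+d/2e3*np.cos(A),y+d/2e3*np.sin(A),np.full(90,z/1e3)]
def grad(c,s):
    g=cv2.GaussianBlur(c["img"].astype(np.float32),(0,0),s)
    gx=cv2.Sobel(g,-1,1,0);gy=cv2.Sobel(g,-1,0,1); return np.sqrt((gx**2+gy**2).sum(2))
def fit(cs,circles,xy0,rad=.012,s=.8,dz=0):
    G=[grad(c,s) for c in cs]
    def f(p):
        t=0
        for c,g in zip(cs,G):
            for d,z in circles:
                u=proj(c,circ(p[0],p[1],d,z+dz)).astype(np.float32)
                t-=np.minimum(cv2.remap(g,u[None,:,0],u[None,:,1],cv2.INTER_LINEAR)[0],150).mean()
        return t
    n=np.arange(-rad,rad+1e-6,.002)
    b=min((f((xy0[0]+i,xy0[1]+j)),xy0[0]+i,xy0[1]+j) for i in n for j in n)
    r=minimize(f,b[1:],method="Nelder-Mead",options=dict(initial_simplex=[b[1:],(b[1]+.001,b[2]),(b[1],b[2]+.001)],xatol=1e-4))
    return r.x,-r.fun
E
python3 - <<'E'
from h import *
T=bot.read_camera("top");S=bot.read_camera("scene")
px=dict(double_basket=(583,331),dosing_funnel=(465,263),single_basket=(527,268),blind_basket=(202,318),tamper=(325,257),small_tamper=(259,250),leveller=(193,389),portafilter=(389,354),tamper_dish=(454,356),leveller_ring=(325,352))
im={"t":T["img"].copy(),"s":S["img"].copy()}
im={k:cv2.resize(v[:,:,::-1],None,fx=4,fy=4,interpolation=cv2.INTER_CUBIC) for k,v in im.items()}
for k,p in px.items():
    z=max(z for d,z in OBJ[k])/1e3 if "tamper"!=k[-6:] else .03
    x0=ray(T,(p[0]*.64,p[1]*.64),z)
    a,sa=fit([T],OBJ[k],x0); b,sb=fit([S],OBJ[k],a); m,sm=fit([T,S],OBJ[k],a)
    print(k,a.round(4),b.round(4),m.round(4),int(sa),int(sb),int(sm))
    for n,c in (("t",T),("s",S)):
        for d,zz in OBJ[k]: cv2.polylines(im[n],[np.int32(4*proj(c,circ(*m,d,zz))+1.5)],True,(0,0,255),1)
cv2.imwrite("pics/fitT.png",cv2.resize(im["t"][520:1080,420:1620],(800,373),interpolation=cv2.INTER_AREA))
E
```

```text
double_basket [ 0.5284 -0.3385] [ 0.5217 -0.3456] [ 0.5272 -0.34  ] 298 299 588
dosing_funnel [ 0.6477 -0.1248] [ 0.6516 -0.1187] [ 0.6479 -0.1248] 294 296 583
single_basket [ 0.6337 -0.2331] [ 0.6453 -0.2314] [ 0.6342 -0.2332] 272 297 562
blind_basket [0.5305 0.3424] [0.5345 0.3404] [0.5345 0.3404] 150 150 300
tamper [0.6444 0.1221] [0.6423 0.1208] [0.6435 0.1216] 299 249 546
small_tamper [0.6491 0.2351] [0.6533 0.2363] [0.6516 0.2358] 285 261 543
leveller [0.4049 0.3433] [0.4089 0.3433] [0.4089 0.3433] 150 150 300
portafilter [0.4811 0.0044] [0.4748 0.0025] [0.4755 0.0035] 300 299 597
tamper_dish [ 0.4757 -0.113 ] [ 0.4817 -0.109 ] [ 0.4817 -0.109 ] 150 150 300
leveller_ring [0.4903 0.1147] [0.4863 0.1189] [0.4873 0.1161] 273 299 571
```

View pics/fitT.png

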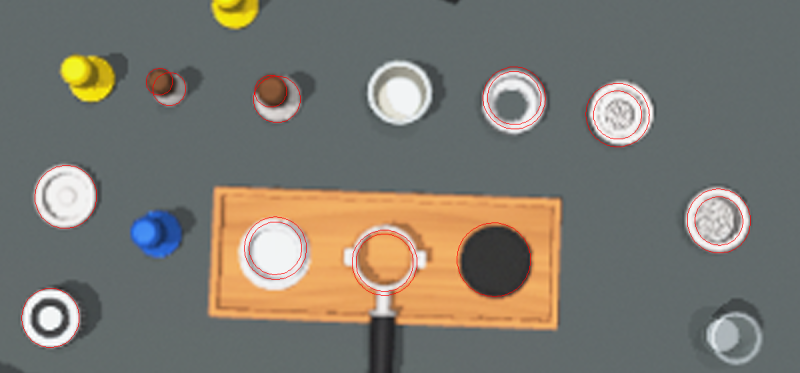

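The outlines sit well on the cups and tamper, but the portafilter (385,260) is off by about 5 px because my score saturates. I'll fix the score and fit the three fittings jointly as a row.

```bash
sed -i 's/np.minimum(\(cv2.remap.*\[0\]\),150).mean()/np.sqrt(\1).mean()/' h.py
python3 - <<'E'
from h import *
T=bot.read_camera("top");S=bot.read_camera("scene")
px=dict(double_basket=(.5284,-.3385),dosing_funnel=(.648,-.125),blind_basket=(.532,.341),tamper=(.6444,.122),leveller=(.407,.343),single_basket=(.634,-.233),small_tamper=(.65,.236),portafilter=(.485,.003),tamper_dish=(.478,-.112),leveller_ring=(.486,.117))
im=cv2.resize(T["img"][:,:,::-1],None,fx=4,fy=4,interpolation=cv2.INTER_CUBIC)
F={}
for k,p in px.items():
    a,sa=fit([T],OBJ[k],p,.008); b,sb=fit([S],OBJ[k],a,.01);F[k]=a
    print(k,a.round(4),b.round(4),round(sa,1),round(sb,1))
    for d,zz in OBJ[k]: cv2.polylines(im,[np.int32(4*proj(T,circ(*a,d,zz))+1.5)],True,(0,0,255),1)
print(*[F["leveller_ring"]-F["portafilter"],F["portafilter"]-F["tamper_dish"]])
cv2.imwrite("pics/fitT2.png",cv2.resize(im[520:1080,420:1620],(800,373),interpolation=cv2.INTER_AREA))
E
```

```text
double_basket [ 0.5288 -0.3382] [ 0.5235 -0.3445] 42.8 33.8
dosing_funnel [ 0.647  -0.1251] [ 0.6408 -0.1289] 37.1 31.6
blind_basket [0.5353 0.3421] [0.5381 0.3429] 25.3 22.8
tamper [0.6438 0.1198] [0.6439 0.1203] 35.5 27.1
leveller [0.4089 0.3433] [0.4113 0.3448] 26.8 23.1
single_basket [ 0.6361 -0.2373] [ 0.6384 -0.237 ] 33.7 35.3
small_tamper [0.6505 0.2339] [0.6556 0.2369] 29.5 26.6
portafilter [0.4835 0.0016] [0.4737 0.0021] 35.2 31.3
tamper_dish [ 0.4799 -0.1108] [ 0.487  -0.1072] 23.7 21.4
leveller_ring [0.4891 0.1191] [0.4865 0.1194] 29.2 33.3
[0.00558343 0.11751622] [0.00362928 0.11244217]
```

View pics/fitT2.png

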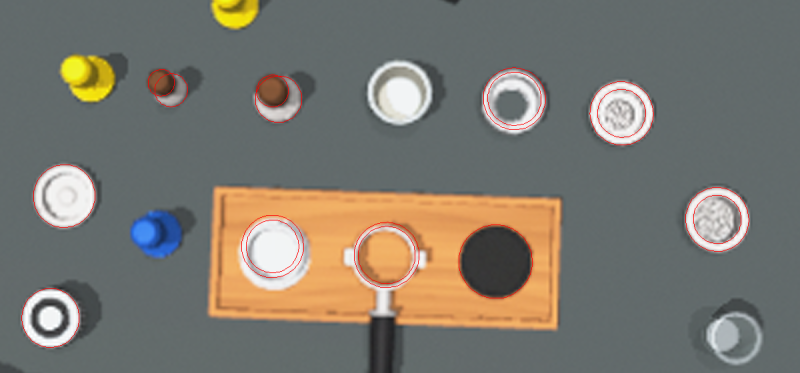

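jog_arm --pt "0.02 -0.03 -0.007 0 0 -0.048 1" --pt "0.0205 -0.03 -0.007 0 0 -0.048 1" --pt "0.0205 -0.03 -0.007 0 0 -0.048 1" --pt "0.0205 -0.03 -0.007 0 0 -0.048 1" --pt "0.0205 -0.03 -0.007 0 0 -0.048 1" --pt "0.0205 -0.03 -0.007 0 0 -0.048 1" --pt "0.0205 -0.03 -0.007 0 0 -0.048 1" --pt "0.0205 -0.03 -0.007 0 0 -0.048 1" --pt "0.0205 -0.03 -0.007 0 0 -0.048 1" --pt "0.0205 -0.03 -0.007 0 0 -0.048 1" --newtons 50

```text
t: 1.3
eef_pos: [0.4091, 0.3423, 0.1833]
tool_rot: [0.0, 0.384, 0.923, 0.0]
contact_force: [0.3, 0.9, 1.3]
gripper_width: 0.997
grasp_force: 0.0
```

```bash
cat > w.py <<'E'
import sys
from h import *
def tool():
    o=bot.get_obs();q=o["tool_rot"];M=R.from_quat([q[1],q[2],q[3],q[0]]).as_matrix()
    return o["t"].__round__(2),o["eef_pos"].round(4),"jaw",np.degrees(np.arctan2(M[1,1],M[0,1])).round(1),"z",M[:,2].round(4)
# args: name x y ..., pic name
if __name__=="__main__":
    W=bot.read_camera("wrist"); a=sys.argv
    im=cv2.resize(W["img"][:,:,::-1],None,fx=2,fy=2); p=bot.get_obs()["eef_pos"]
    print(*tool(),"eye",np.round(W["eye"],3))
    for s in a[2:]:
        k,x,y,r=s.split(","); 
        m,sc=fit([W],OBJ[k],(float(x),float(y)),float(r),1.2); print(k,m.round(4),"delta",(m-p[:2]).round(4),round(sc,1))
        for d,zz in OBJ[k]: cv2.polylines(im,[np.int32(2*proj(W,circ(*m,d,zz)))],True,(0,0,255),1)
    cv2.imwrite(f"pics/{a[1]}.png",cv2.resize(im,(640,480)))
E
python3 w.py w1 leveller,.409,.343,.01
```

```text
1.35 [0.4126 0.3354 0.1822] jaw 44.2 z [ 0.0011 -0.0043 -1.    ] eye [0.361 0.389 0.303]
leveller [0.4115 0.3413] delta [-0.0011  0.0059] 16.9
```

View pics/w1.png

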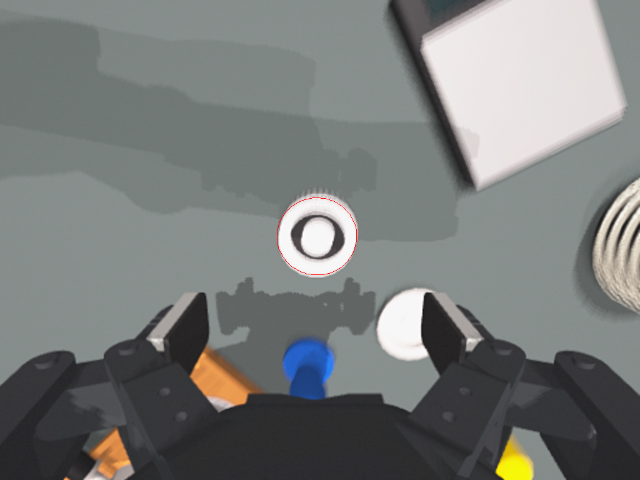

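The leveller sits at (318,236) with the fitted outline on its rim. The arm was still settling, so I'll hold for a moment, re-fit and then descend.

jog_arm --pt "0.002 -0.001 -0.02 0 0 0 1" --pt "0 0 -0.02 0 0 0 1" --pt "0 0 0 0 0 0 1" --pt "0 0 0 0 0 0 1"

```text
t: 1.75
eef_pos: [0.4102, 0.3427, 0.1435]
tool_rot: [-0.0, 0.383, 0.924, -0.0]
contact_force: [-0.5, 1.4, 0.3]
gripper_width: 1.0
grasp_force: 0.0
```

```bash
python3 w.py w2 leveller,.409,.343,.01
```

```text
1.8 [0.4106 0.343  0.144 ] jaw 44.9 z [ 5.e-04  6.e-04 -1.e+00] eye [0.362 0.39  0.263]
leveller [0.4091 0.3453] delta [-0.0015  0.0023] 19.8
```

jog_arm --pt "-0.001 0.002 -0.025 0 0 0 1" --pt "0 0 -0.03 0 0 0 1" --pt "0 0 -0.03 0 0 0 1" --pt "0 0 -0.02 0 0 0 1" --pt "0 0 0 0 0 0 0.5" --pt "0 0 0 0 0 0 0.5" --pt "0 0 0 0 0 0 0.5" --pt "0 0 0 0 0 0 0.5"

```text
t: 2.6
eef_pos: [0.41, 0.3452, 0.0398]
tool_rot: [0.0, 0.383, 0.924, 0.001]
contact_force: [-0.1, -0.1, 2.4]
gripper_width: 0.682
grasp_force: 54.3
```

jog_arm --pt "0 0 0.03 0 0 0 0.5" --pt "0 0 0.045 0 0 0 0.5" --pt "0 0 0.045 0 0 0 0.5" --pt "0.018 -0.038 0 0 0 0 0.5" --pt "0.018 -0.04 0 0 0 0 0.5" --pt "0.018 -0.04 0 0 0 0 0.5" --pt "0.018 -0.04 0 0 0 0 0.5" --pt "0.018 -0.04 0 0 0 0 0.5" --pt "0.018 -0.04 0 0 0 0 0.5" --pt "0.018 -0.038 0 0 0 0 0.5"

```text
t: 3.6
eef_pos: [0.5357, 0.0666, 0.1591]
tool_rot: [0.0, 0.383, 0.924, 0.0]
contact_force: [-0.4, 0.4, -3.4]
gripper_width: 0.686
grasp_force: 56.1
```

jog_arm --pt "0 0 0 0 0 0 0.5" --pt "0 0 0 0 0 0 0.5" --pt "0 0 0 0 0 0 0.5"

```text
t: 3.9
eef_pos: [0.5349, 0.0696, 0.1585]
tool_rot: [-0.0, 0.383, 0.924, 0.0]
contact_force: [-0.4, 1.0, -3.2]
gripper_width: 0.683
grasp_force: 56.0
```

```bash
python3 w.py w3 leveller_ring,.489,.118,.01 portafilter,.483,.003,.01
```

```text
3.95 [0.5348 0.07   0.1584] jaw 45.0 z [-3.e-04  8.e-04 -1.e+00] eye [0.487 0.116 0.278]
leveller_ring [0.4816 0.12  ] delta [-0.0532  0.05  ] 29.6
portafilter [0.4807 0.0051] delta [-0.0541 -0.0649] 39.0
```

View pics/w3.png

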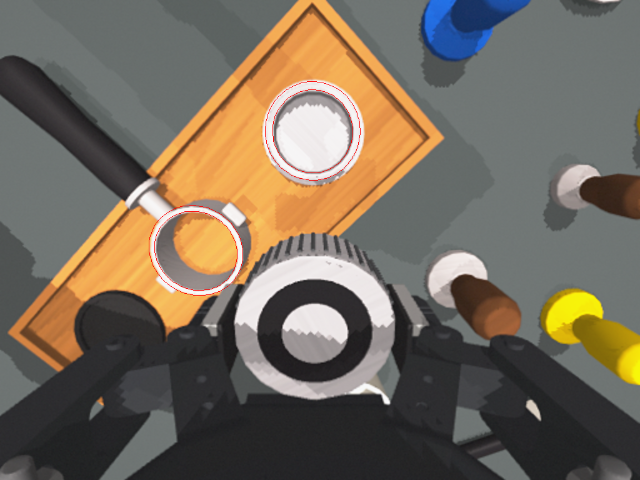

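The ring holder is at (313,131) and the portafilter at (196,250), both outlined exactly, 114.9 mm apart. Next I'll measure where the leveller sits in the jaws.

Run:
```python
from h import *
W=bot.read_camera("wrist");p=bot.get_obs()["eef_pos"]
for cs in ([(60,44)],[(60,44),(33,44)]):
    m,s=fit([W],cs,p[:2],.008,1.2,dz=(p[2]-.0398)*1e3);print(m.round(4),(m-p[:2]).round(4),s, "to ring",(np.array([.4816,.12])-m).round(4))
```

```text
[0.5332 0.071 ] [-0.0017  0.0009] 15.729012489318848 to ring [-0.0516  0.049 ]
[0.529  0.0704] [-0.0058  0.0003] 25.027036666870117 to ring [-0.0474  0.0496]
```

jog_arm --pt "-0.017 0.016 0 0 0 0 0.5" --pt "-0.018 0.017 -0.01 0 0 0 0.5" --pt "-0.017 0.016 -0.02 0 0 0 0.5" --pt "0 0 -0.03 0 0 0 0.5" --pt "0 0 -0.02 0 0 0 0.5" --pt "0 0 -0.008 0 0 0 0.5" --pt "0 0 -0.007 0 0 0 0.5" --pt "0 0 -0.004 0 0 0 0.5" --pt "0 0 0 0 0 0 0.5"

```text
t: 4.9
eef_pos: [0.4836, 0.1176, 0.0595]
tool_rot: [0.0, 0.383, 0.924, 0.0]
contact_force: [-0.7, -0.2, -3.8]
gripper_width: 0.687
grasp_force: 55.9
```

jog_arm --pt "0 0.001 -0.003 0 0 0 0.5" --pt "0 0 -0.001 0 0 0 0.5" --pt "0 0 0 0 0 0 0.5"

```text
t: 5.2
eef_pos: [0.4837, 0.1187, 0.0557]
tool_rot: [0.0, 0.383, 0.924, 0.0]
contact_force: [-0.5, -0.5, 0.7]
gripper_width: 0.686
grasp_force: 56.3
```

jog_arm --pt "0 0 0 0 0 0 1" --pt "0 0 0 0 0 0 1" --pt "0 0 0 0 0 0 1" --pt "0 0 0.04 0 0 0 1" --pt "0 0 0.045 0 0 0 1" --pt "0.04 0 0.04 0 0 0 1" --pt "0.04 0 0 0 0 0 1" --pt "0.04 0 0 0 0 0 1" --pt "0.04 0.001 0 0 0 0 1" --pt "0 0 0 0 0 0 1"

```text
t: 6.2
eef_pos: [0.6431, 0.1191, 0.1756]
tool_rot: [0.002, 0.384, 0.923, 0.0]
contact_force: [-0.4, -0.4, -0.1]
gripper_width: 0.998
grasp_force: 0.0
```

jog_arm --pt "0 0 0 0 0 0 1" --pt "0 0 0 0 0 0 1"

```text
t: 6.4
eef_pos: [0.6376, 0.1194, 0.1753]
tool_rot: [-0.001, 0.383, 0.924, -0.0]
contact_force: [-0.8, -0.1, -1.1]
gripper_width: 0.998
grasp_force: 0.0
```

```bash
python3 w.py w4 tamper,.644,.12,.008
python3 - <<'E'
from h import *
T=bot.read_camera("top"); print("leveller on ring",fit([T],[(60,60)],(.482,.119),.008))
E
```

```text
6.45 [0.6375 0.1195 0.1755] jaw 44.9 z [-0.0012  0.     -1.    ] eye [0.59  0.166 0.295]
tamper [0.6455 0.1218] delta [0.008  0.0023] 28.1
leveller on ring (array([0.4818387 , 0.12728506]), np.float64(12.486495018005371))
```

View pics/w4.png

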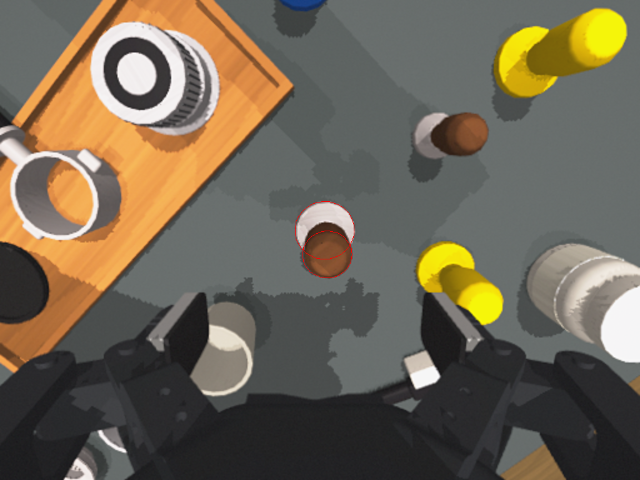

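The leveller looks seated at (145,70), and the tamper is outlined cleanly at (325,235). Now I'll grasp the tamper.

jog_arm --pt "0.008 0.002 0 0 0 0 1" --pt "0 0 -0.03 0 0 0 1" --pt "0 0 -0.04 0 0 0 1" --pt "0 0 -0.03 0 0 0 1" --pt "0 0 -0.01 0 0 0 1" --pt "0 0 0 0 0 0 0.2" --pt "0 0 0 0 0 0 0.2" --pt "0 0 0 0 0 0 0.2" --pt "0 0 0 0 0 0 0.2" --pt "0 0 0 0 0 0 0.2"

```text
t: 7.5
eef_pos: [0.6478, 0.1216, 0.0676]
tool_rot: [0.001, 0.383, 0.924, 0.001]
contact_force: [-0.7, -0.9, 6.2]
gripper_width: 0.357
grasp_force: 49.4
```

jog_arm --pt "0 0 0.04 0 0 0 0.2" --pt "0 0 0.04 0 0 0 0.2" --pt "-0.02 -0.03 0.02 0 0 0 0.2" --pt "-0.028 -0.038 0 0 0 0 0.2" --pt "-0.028 -0.038 0 0 0 0 0.2" --pt "-0.028 -0.038 0 0 0 0 0.2" --pt "-0.028 -0.038 0 0 0 0 0.2" --pt "-0.02 -0.03 0 0 0 0 0.2" --pt "-0.014 -0.02 0 0 0 0 0.2" --pt "0 0 -0.02 0 0 0 0.2"

```text
t: 8.5
eef_pos: [0.4797, -0.1146, 0.1478]
tool_rot: [0.002, 0.386, 0.922, 0.0]
contact_force: [1.0, 0.3, -4.1]
gripper_width: 0.358
grasp_force: 51.0
```

jog_arm --pt "0 0 -0.035 0 0 0 0.2" --pt "0 0 -0.02 0 0 0 0.2" --pt "0 0 -0.01 0 0 0 0.2" --pt "0 0 0 0 0 0 0.2" --pt "0 0 0 0 0 0 0.2"

```text
t: 9.0
eef_pos: [0.4813, -0.1106, 0.0814]
tool_rot: [0.001, 0.383, 0.924, 0.0]
contact_force: [-0.8, 0.1, -2.4]
gripper_width: 0.355
grasp_force: 51.0
```

jog_arm --pt "0 0 -0.003 0 0 0 0.2" --pt "0 0 -0.001 0 0 0 0.2" --pt "0 0 0 0 0 0 0.6" --pt "0 0 0 0 0 0 0.8" --pt "0 0 0 0 0 0 1" --pt "0 0 0 0 0 0 1" --pt "0 0 0.04 0 0 0 1" --pt "0 0 0.045 0 0 0 1" --pt "0.008 -0.038 0.01 0 0 0 1" --pt "0.008 -0.038 0 0 0 0 1"

```text
t: 10.0
eef_pos: [0.4988, -0.1865, 0.1744]
tool_rot: [0.003, 0.382, 0.924, 0.001]
contact_force: [1.3, -1.7, -1.1]
gripper_width: 1.001
grasp_force: 0.0
```

jog_arm --pt "0.008 -0.038 0 0 0 0 1" --pt "0.008 -0.038 0 0 0 0 1" --pt "0.008 -0.038 0 0 0 0 1" --pt "0.008 -0.038 0 0 0 0 1" --pt "0 0 0 0 0 0 1" --pt "0 0 0 0 0 0 1" --pt "0 0 0 0 0 0 1"

```text
t: 10.7
eef_pos: [0.5287, -0.3371, 0.1713]
tool_rot: [-0.001, 0.383, 0.924, 0.0]
contact_force: [-0.6, -0.2, 0.6]
gripper_width: 0.998
grasp_force: 0.0
```

```bash
python3 w.py w5 double_basket,.529,-.338,.01
```

```text
10.75 [ 0.5288 -0.3368  0.1714] jaw 45.0 z [-4.0e-04  1.3e-03 -1.0e+00] eye [ 0.481 -0.29   0.291]
double_basket [ 0.5284 -0.3378] delta [-0.0005 -0.001 ] 37.2
```

View pics/w5.png

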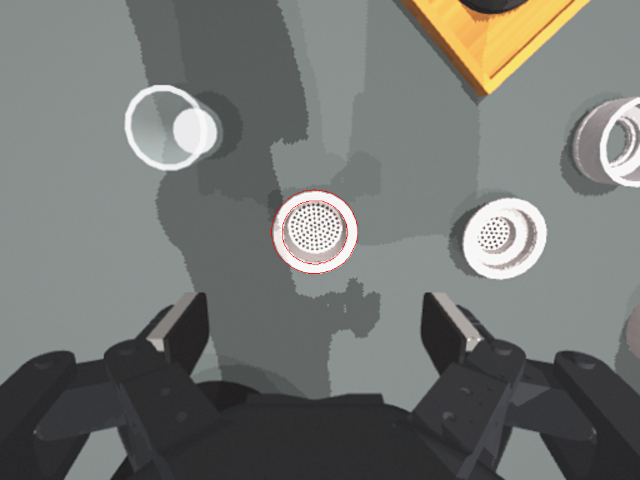

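The double basket is confirmed at (315,230), its whole floor pierced; the single basket is at (505,238). Now I'll grasp the flange.

jog_arm --pt "-0.0005 -0.001 -0.03 0 0 0 1" --pt "0 0 -0.04 0 0 0 1" --pt "0 0 -0.04 0 0 0 1" --pt "0 0 -0.02 0 0 0 1" --pt "0 0 -0.006 0 0 0 1" --pt "0 0 0 0 0 0 0.6" --pt "0 0 0 0 0 0 0.6" --pt "0 0 0 0 0 0 0.6" --pt "0 0 0 0 0 0 0.6"

```text
t: 11.65
eef_pos: [0.5293, -0.3399, 0.0374]
tool_rot: [0.001, 0.383, 0.924, -0.0]
contact_force: [-0.3, -0.4, 4.6]
gripper_width: 0.729
grasp_force: 55.2
```

jog_arm --pt "0 0 0.03 0 0 0 0.6" --pt "0 0 0.045 0 0 0 0.6" --pt "0 0 0.045 0 0 0 0.6" --pt "0 0.04 0 0 0 0 0.6" --pt "0 0.045 0 0 0 0 0.6" --pt "0 0.045 0 0 0 0 0.6" --pt "0 0.045 0 0 0 0 0.6" --pt "0 0.045 0 0 0 0 0.6" --pt "0 0.045 0 0 0 0 0.6" --pt "0 0.03 0 0 0 0 0.6"

```text
t: 12.65
eef_pos: [0.5281, -0.0407, 0.1562]
tool_rot: [0.0, 0.382, 0.924, 0.001]
contact_force: [1.2, 0.4, -0.2]
gripper_width: 0.728
grasp_force: 55.4
```

jog_arm --pt "0 0 0 0 0 0 0.6" --pt "0 0 0 0 0 0 0.6" --pt "0 0 0 0 0 0 0.6"

```text
t: 12.95
eef_pos: [0.5282, -0.0459, 0.1561]
tool_rot: [0.0, 0.384, 0.923, -0.0]
contact_force: [-0.6, -0.6, -1.4]
gripper_width: 0.729
grasp_force: 55.4
```

```bash
cat > held.py <<'E'
import sys
from w import *
# held.py pic name zgrasp  target x y
pic,k,zg=sys.argv[1],sys.argv[2],float(sys.argv[3])
W=bot.read_camera("wrist");p=bot.get_obs()["eef_pos"];print(*tool())
im=cv2.resize(W["img"][:,:,::-1],None,fx=2,fy=2)
dz=(p[2]-zg)*1e3
t,s=fit([W],OBJ["portafilter"] if len(sys.argv)<5 else [tuple(map(float,a.split(","))) for a in sys.argv[4:]],(.4807,.0051),.006,1.2)
m,s=fit([W],OBJ[k],p[:2],.006,1.2,dz)
print("target",t.round(4),"held off",(m-p[:2]).round(4),"move",(t-m).round(4))
for x,cs,z in((t,OBJ["portafilter"],0),(m,OBJ[k],dz)):
    for d,zz in cs: cv2.polylines(im,[np.int32(2*proj(W,circ(*x,d,zz+z)))],True,(0,0,255),1)
cv2.imwrite(f"pics/{pic}.png",cv2.resize(im,(640,480)))
E
python3 held.py w6 double_basket .0374
```

```text
13.0 [ 0.5282 -0.0462  0.156 ] jaw 44.8 z [ 5.e-04 -5.e-04 -1.e+00]
target [0.4807 0.0045] held off [-0.0011  0.0003] move [-0.0464  0.0504]
```

View pics/w6.png

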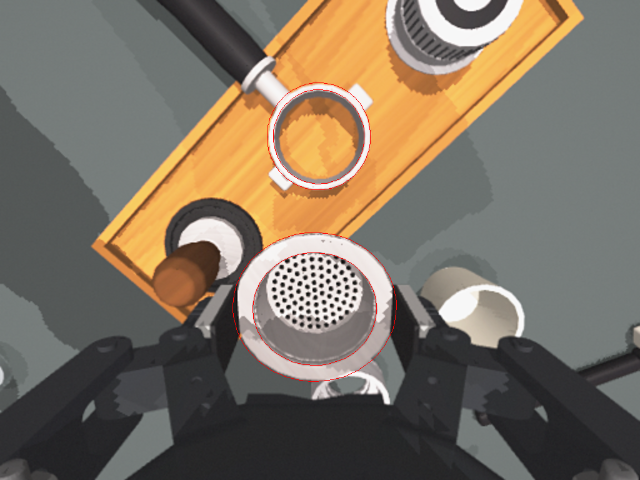

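The portafilter at (320,136) and the held basket at (315,307) are both outlined well, and the tamper stands in its dish. Inserting the basket.

jog_arm --pt "-0.016 0.017 0 0 0 0 0.6" --pt "-0.016 0.017 0 0 0 0 0.6" --pt "-0.0145 0.0165 -0.01 0 0 0 0.6" --pt "0 0 -0.03 0 0 0 0.6" --pt "0 0 -0.03 0 0 0 0.6" --pt "0 0 -0.01 0 0 0 0.6" --pt "0 0 -0.008 0 0 0 0.6" --pt "0 0 -0.005 0 0 0 0.6" --pt "0 0 -0.003 0 0 0 0.6" --pt "0 0 0 0 0 0 0.6"

```text
t: 14.0
eef_pos: [0.4821, 0.0059, 0.06]
tool_rot: [0.0, 0.384, 0.924, 0.0]
contact_force: [0.1, -0.1, -1.2]
gripper_width: 0.73
grasp_force: 55.3
```

jog_arm --pt "0 -0.001 -0.002 0 0 0 0.6" --pt "0 0 -0.002 0 0 0 0.6" --pt "0 0 -0.001 0 0 0 0.6" --pt "0 0 0 0 0 0 0.6"

```text
t: 14.4
eef_pos: [0.4824, 0.0049, 0.0562]
tool_rot: [0.0, 0.384, 0.924, 0.001]
contact_force: [-4.5, -0.1, 19.7]
gripper_width: 0.729
grasp_force: 66.4
```

jog_arm --pt "0 0 0.001 0 0 0 0.8" --pt "0 0 0 0 0 0 1" --pt "0 0 0 0 0 0 1" --pt "0 0 0 0 0 0 1" --pt "0 0 0.04 0 0 0 1" --pt "0 0 0.04 0 0 0 1" --pt "0.033 -0.026 0.04 0 0 0 1" --pt "0.033 -0.026 0 0 0 0 1" --pt "0.033 -0.026 0 0 0 0 1" --pt "0.033 -0.026 0 0 0 0 1"

```text
t: 15.4
eef_pos: [0.6103, -0.0961, 0.1704]
tool_rot: [0.0, 0.383, 0.924, 0.0]
contact_force: [0.5, 0.5, -0.2]
gripper_width: 1.003
grasp_force: 0.0
```

jog_arm --pt "0.033 -0.026 0 0 0 0 1" --pt "0 0 0 0 0 0 1" --pt "0 0 0 0 0 0 1" --pt "0 0 0 0 0 0 1"

```text
t: 15.8
eef_pos: [0.6413, -0.1205, 0.1695]
tool_rot: [-0.001, 0.383, 0.924, 0.0]
contact_force: [0.4, -0.4, 0.6]
gripper_width: 0.998
grasp_force: 0.0
```

```bash
python3 w.py w7 dosing_funnel,.647,-.125,.01
```

```text
15.85 [ 0.6413 -0.1202  0.1698] jaw 45.0 z [-1.2e-03  9.0e-04 -1.0e+00] eye [ 0.593 -0.074  0.29 ]
dosing_funnel [ 0.6441 -0.1235] delta [ 0.0028 -0.0033] 36.5
```

View pics/w7.png

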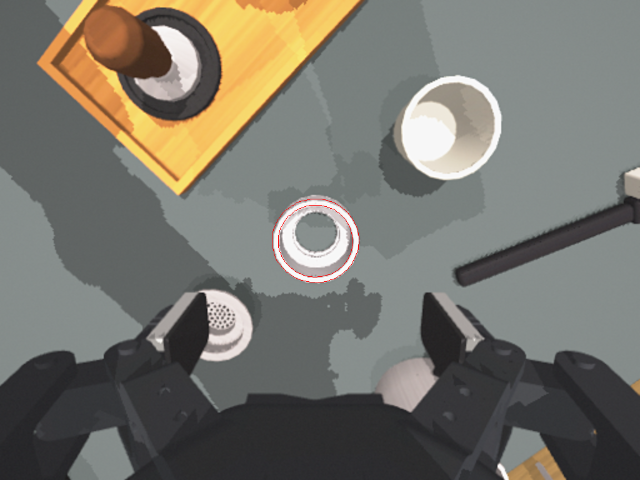

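The funnel is open right through at (315,240) and outlined well; the fingers clear the single basket. Grasping it.

jog_arm --pt "0.003 -0.003 -0.03 0 0 0 1" --pt "0 0 -0.04 0 0 0 1" --pt "0 0 -0.04 0 0 0 1" --pt "0 0 -0.02 0 0 0 1" --pt "0 0 -0.002 0 0 0 1" --pt "0 0 0 0 0 0 0.6" --pt "0 0 0 0 0 0 0.6" --pt "0 0 0 0 0 0 0.6" --pt "0 0 0 0 0 0 0.6"

```text
t: 16.75
eef_pos: [0.6466, -0.1245, 0.0404]
tool_rot: [0.002, 0.383, 0.924, 0.001]
contact_force: [-0.5, 0.2, 7.1]
gripper_width: 0.719
grasp_force: 55.0
```

jog_arm --pt "0 0 0.03 0 0 0 0.6" --pt "0 0 0.045 0 0 0 0.6" --pt "0 0 0.045 0 0 0 0.6" --pt "-0.02 0.015 0 0 0 0 0.6" --pt "-0.03 0.021 0 0 0 0 0.6" --pt "-0.03 0.021 0 0 0 0 0.6" --pt "-0.03 0.021 0 0 0 0 0.6" --pt "0 0 0 0 0 0 0.6" --pt "0 0 0 0 0 0 0.6" --pt "0 0 0 0 0 0 0.6"

```text
t: 17.75
eef_pos: [0.5363, -0.0469, 0.1589]
tool_rot: [0.001, 0.384, 0.924, 0.0]
contact_force: [-0.2, 0.1, -0.8]
gripper_width: 0.718
grasp_force: 55.0
```

```bash
python3 held.py w8 dosing_funnel .0385 66,44 50,44
```

```text
17.8 [ 0.5363 -0.0471  0.1587] jaw 44.9 z [ 1.7e-03 -4.0e-04 -1.0e+00]
target [0.4812 0.0048] held off [-0.002   0.0019] move [-0.0531  0.05  ]
```

View pics/w8.png

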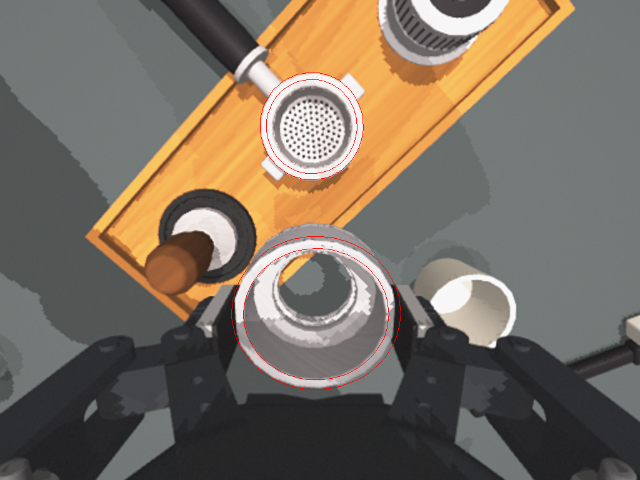

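The basket sits flat and centred in the portafilter at (312,126), and the held funnel at (317,310) is outlined well. Placing the funnel.

jog_arm --pt "-0.018 0.017 0 0 0 0 0.6" --pt "-0.018 0.017 0 0 0 0 0.6" --pt "-0.0175 0.0165 0 0 0 0 0.6" --pt "0 0 -0.02 0 0 0 0.6" --pt "0 0 -0.025 0 0 0 0.6" --pt "0 0 -0.015 0 0 0 0.6" --pt "0 0 -0.008 0 0 0 0.6" --pt "0 0 0 0 0 0 0.6" --pt "0 0 0 0 0 0 0.6"

```text
t: 18.7
eef_pos: [0.4824, 0.0037, 0.0905]
tool_rot: [0.0, 0.384, 0.923, 0.0]
contact_force: [0.2, -1.2, -1.6]
gripper_width: 0.715
grasp_force: 54.9
```

jog_arm --pt "0 0 -0.004 0 0 0 0.6" --pt "0 0 -0.004 0 0 0 0.6" --pt "0 0 -0.003 0 0 0 0.6" --pt "0 0 -0.001 0 0 0 0.6" --pt "0 0 0 0 0 0 0.6"

```text
t: 19.2
eef_pos: [0.4817, 0.0042, 0.0784]
tool_rot: [-0.0, 0.383, 0.924, 0.0]
contact_force: [-2.2, 0.9, 3.1]
gripper_width: 0.715
grasp_force: 55.4
```

Contact came at the expected height (0.0784). Releasing and backing off.

jog_arm --pt "0 0 0 0 0 0 0.8" --pt "0 0 0 0 0 0 1" --pt "0 0 0 0 0 0 1" --pt "0 0 0 0 0 0 1" --pt "0 0 0.03 0 0 0 1" --pt "0 0 0.045 0 0 0 1" --pt "0.03 -0.03 0.03 0 0 0 1" --pt "0.03 -0.03 0.03 0 0 0 1" --pt "0 0 0.03 0 0 0 1" --pt "0 0 0 0 0 0 1"

```text
t: 20.2
eef_pos: [0.5422, -0.0552, 0.2448]
tool_rot: [0.003, 0.384, 0.923, 0.001]
contact_force: [0.5, -0.0, -0.1]
gripper_width: 0.999
grasp_force: 0.0
```

jog_arm --pt "0 0 0 0 0 0 1" --pt "0 0 0 0 0 0 1" --pt "0 0 0 0 0 0 1"

```text
t: 20.5
eef_pos: [0.5384, -0.0531, 0.2396]
tool_rot: [-0.001, 0.383, 0.924, -0.0]
contact_force: [-0.1, 0.4, 0.2]
gripper_width: 1.0
grasp_force: 0.0
```

Run:
```python
from w import *
W=bot.read_camera("wrist");S=bot.read_camera("scene");print(*tool())
im=cv2.resize(W["img"][:,:,::-1],(600,450))
s=cv2.resize(S["img"][130:230,180:380,::-1],None,fx=3,fy=3,interpolation=cv2.INTER_CUBIC) 
fits=dict(funnel=([(64,74),(55,74)],(.481,.005)),tamper=([(49,19),(32,84)],(.48,-.11)),leveller=([(60,60)],(.482,.12)),dish=([(76,14)],(.48,-.11)),ring=([(74,8)],(.482,.12)))
for k,(c,x) in fits.items():
    m,sc=fit([W],c,x,.008,1.2);print(k,m.round(4),round(sc,1))
cv2.imwrite("pics/end.png",cv2.copyMakeBorder(np.vstack([cv2.resize(im,(400,300)),cv2.resize(s,(400,200))]),0,0,0,0,0))
```

```text
20.6 [ 0.5387 -0.0533  0.2399] jaw 45.0 z [-1.9e-03 -1.0e-04 -1.0e+00]
funnel [0.4801 0.0041] 35.8
tamper [ 0.4796 -0.1101] 35.0
leveller [0.4824 0.118 ] 12.9
dish [ 0.4801 -0.1093] 19.9
ring [0.4817 0.119 ] 13.1
```

View pics/end.png

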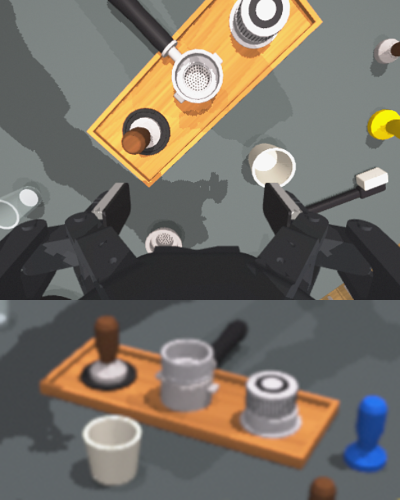

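All four pieces stand upright in place: the tamper in its dish, the funnel on the basket, and the leveller in its ring. The fitted centres agree within 2 mm. Handing in.

```bash
python3 -c "
from station import bot
print(bot.hand_in())"
```

```text
the job is handed in; nothing more can be done
None
```

The job is handed in at about 21 s with no verdict returned: the last pictures show all four pieces upright in their places, with fitted centres within 2 mm of their fittings, and I gripped none of the look-alikes.

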